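# Rock a stuck plug-in module out of its test socket and hold it clear

### The arm

A 7-joint arm with a two-finger parallel gripper is mounted at the origin on a cart in front of the work surface, level with it; the furniture and walls round the work are solid. World frame = base frame: x ahead of the robot, y to its left, z up, the work surface at z = 0. Lengths are in m, angles in rad, forces in N, time in s.
With the tool pointing down it reaches from about 0.425 to 0.875 m from the base axis. Payload 8.4 kg.
Tool frame: the origin (TCP) lies between the finger pads; the fingertips stand 11 mm ahead of it and the grasp point (between the pads) lies 8 mm behind it (bot.nose_length is the distance from the TCP to the fingertips, in m); z points along the fingers, y is the line along which they close (so a half turn about z gives the same grasp; the last joint's range is limited). The gripper opens to 85 mm and grips with 20 to 120 N. Pads are 22 mm wide; open, the fingers measure 114 mm over their backs; the gripper's body (76 mm by 85 mm) begins 54 mm behind the grasp point. The pads swing forward as they close: fully open they stand 13 mm farther back than shut.
Start: joints at [1.234, 0.333, 0.04, 1.465, -0.013, 1.343, -0.059], TCP at [0.153, -0.632, 0.242] pointing down, gripper open.
Joint ranges: [-2.58, 2.58], [-0.38, 2.09], [-1.3, 1.39], [0.25, 2.4], [-1.5, 4.64], [0.08, 2.09], [-2.65, 2.65]. Speed limits (rad/s): [2.22, 2.22, 2.79, 2.79, 3.14, 3.14, 3.14].

### API

Orientations are given as a rotation vector (axis times angle).
In Python, from plant import monitor, optics, job, finder, bot gives the robot as it stands.
- The arm moves only by the tool send_rows, never from a script. Its argument "motion" is a list of rows, each a list of 2 entries, a list of its own where there are three numbers: the shift along the tool's x, y, z in mm, then the turn, a rotation vector about the tool's x, y, z in rad. In form: [[[x, y, z], [rx, ry, rz]], ...]. A call has 1 to 12 rows; each row shifts and turns the commanded pose from where the row before left it, along the tool's axes as they then stand; what a row does not reach is not made up. A row lasts 1/12 s, in which the tool goes at most 41.7 mm and 7.16 degrees, less where a joint would pass 70% of its speed; a pose out of reach is approached as far as the arm can. A call with a gripper value outside its range is refused whole. "fingers" is the opening, from 0 (shut) to 1 (fully open), set as the call begins (left out, the last holds). The fingers move at their own pace and stop on an object; "force" is the grip in N (left out, the last holds). Time passes only in rows, so rows that do not move let the fingers close. It gives the time, the measured TCP pose, the force, the opening and the grip force at its end, in the units of the state.
- monitor.observe(): the state, without advancing time (a new reading comes with each control period).
- optics.snapshot(name): name is "scene" or "top" or "wrist"; returns a dict with "frame" (420x560x3 uint8, red, green, blue), "depth" (420x560 float32, m along the optical axis (not along the pixel's ray), 0 where there is no reading), "vfov" (degrees; the focal length in pixels is half the picture's height over the tangent of half this angle, whatever the lens; pixels are square), "cx", "cy" (the principal point, pixels), "xyz" and "attitude" of the camera in the world; the wrist camera has in their place "hand_eye" (4x4, takes a point from camera to tool coordinates, whose origin is the TCP and whose axes are the flange's). Camera axes: x right, y down, z forward; pixel columns grow to the right and rows downward; lengths in m; the calibration is good to about 2 mm. The wrist camera is an equidistant fisheye: a pixel r from the principal point sees the ray r / f radians off the axis. A picture is of the moment at which its call begins: read the wrist's pose just before it.
- job.job_done(): hands the job in; it is judged then, once.
Trained networks look in a picture, given as the dict that the camera call returned (one of the last four; its "shot" number tells which), for a name from the list of things; names that differ only in an ending like _2 or _b are one class to them, and where a whole thing is asked for, a point or a joint stands for the part that bears it (a point fixed in the world has none). Each returns a list of dicts, best first, with "confidence" (0 to 1); they miss things now and then, are a little off and sometimes report something else, mostly with a low value. They report only what shows in the picture. A call takes as long as a camera call. They do not tell look-alikes from the thing itself.
- finder.masks_of(name, picture): "pixels" (420x560 bool, what is visible of it) and "bbox" ([centre column, centre row, width, height] in pixels, round what is visible of it).
The state is a dict: "time_s": time; "q": joint angles; "joint_vel": joint speeds; "effort": joint torques, N m; "ee_pos": TCP position; "eef_rot": TCP orientation; "ft_force": force on the tool from outside, world axes, zero at the start; "wrist_torque": the same for the moment, N m; "opening": opening from 0.0 (shut) to 1.0 (fully open); "grip_force": force on a finger pad.
Only numpy, scipy, OpenCV 4.12 (cv2) and the standard library are available. Lean on these libraries where they do the work, as an engineer would, in place of code of your own. Each camera call takes 0.05 s, during which the arm holds its last target. There are 200 camera calls.

### The job

The grey plug-in module is stuck in the test socket between two stiff steel jaws that stay where they are pushed. Grip it by its handle and rock it over towards one jaw and then towards the other until both jaws are pushed back, then lift it straight out and finish while still holding it, still and upright above the socket, with its foot one or two fingers' breadth above the tops of the jaws. Do not press on the socket or its jaws with the gripper, and leave the carton, the tub and the parts cup near it where they are.

Things in the scene. Friction and masses are not known exactly. Their poses are not given: they have to be found in the camera images.
- socket: test socket fixed to the bench: aluminium base plate 74 (x) x 130 (y) x 10 mm. Origin under its centre on the bench, z up. A steel jaw stands on the +y side (left) and one on the -y side (right), so the module rocks about the socket's x axis. End brackets 24 mm high behind the jaws; two thin cheeks 34 mm high beside the module at +x and -x, 1.2 mm play each
- socket_floor (a point): centre of the socket's floor, 10 mm above the bench, on which the module stands; its foot lies in a channel with 6 mm high walls, 1.5 mm play either side in y
- jaw_tops (a point): point on the socket's middle axis at the height of the jaws' tops, 58 mm above the bench; does not move with the jaws
- jaw_left (a joint): how far the left (+y) jaw is pushed out, m: 0 at the start, stop at 0.008. Slides along the socket's y with 3 N of friction, no spring: stays where pushed. Upright 22 x 12 x 46 mm; its nib (5 mm thick, round tip, 40 mm above the floor) reaches 4.5 mm into the module's side groove and blocks a straight pull. The module passes freely once both jaws are 5 mm out
- jaw_right (a joint): the same for the right (-y) jaw: metres pushed out towards -y. Tilting the module's top 8 degrees towards a jaw pushes that jaw out by about 5.5 mm
- module: plug-in module 34 (x) x 36 (y) x 109 mm tall, about 0.16 kg, axes along the socket's; origin at the centre of its foot's underside. From below: foot 18 mm wide (y) up to z 8, block 36 mm wide up to 34, 5 mm deep groove in both y sides up to 48, collar 36 mm wide up to 58, plain handle 34 (x) x 26 (y) mm up to 109. Rocks on a foot edge 9 mm from its middle; the nibs let it rise 4 mm
- module_grip (a point): middle of the module's handle, 85 mm above the underside of its foot, 95 mm above the bench at the start; grip here across x (34 mm) or y (26 mm)
- fuse_carton: bystander: small white carton 62 x 40 x 20 mm, origin under its middle
- flux_tub: bystander: round tub 45 mm across, 23 mm tall, origin under its middle
- parts_cup: bystander: round clear cup with small parts, 58 mm across, 30 mm tall, origin under its middle
Not all that is in view belongs to the job. There is more than one size of the module; the one meant has the size given above.

How it is judged:
By the outcome, as a careful person would: the job done as asked, in the order asked, and still so for the second after the job is handed in, while the arm keeps its last pose, push and grip.
It also fails if it takes over 51 s, if anything falls off the work surface, if the arm or the gripper's body presses on something with over 40 N, if the wrist force passes 120 N, or if a joint passes its speed limit or range.

## Working session

There is one attempt and no reset: what is moved stays moved. The work goes in short steps, Python scripts to look and compute and a tool call to move; the robot and the scene stay as the last step left them, time stands still between calls to the robot, and variables do not carry over. Pictures are saved under pics/ and viewed, at most 10 in all, crops included, and the job is handed in when it is done.

Besides the shell and the picture viewer there is one more tool, called after ">>>" as name(argument=value, ...), one argument or row to a line, values as JSON. send_rows: Moves the arm, as the interface text tells. Its arguments: {"type":"object","properties":{"motion":{"type":"array"},"fingers":{"type":"number"},"force":{"type":"number"}},"required":["motion"]}

```bash
mkdir -p pics; cat > h.py <<'E'
import numpy as np, cv2
from scipy.spatial.transform import Rotation as R
from plant import monitor, optics, job, finder, bot
def att(a):
    a=np.array(a,float)
    return a if a.shape==(3,3) else R.from_rotvec(a).as_matrix()
def cloud(p, st=None):
    d=p["depth"]; h,w=d.shape; f=h/2/np.tan(np.radians(p["vfov"])/2)
    v,u=np.mgrid[:h,:w]; x=(u-p["cx"])/f; y=(v-p["cy"])/f
    if "hand_eye" in p:
        r=np.hypot(x,y)+1e-9; s=np.tan(np.minimum(r,1.5))/r; x=x*s;y=y*s
        c=np.stack([x*d,y*d,d],-1); T=np.array(p["hand_eye"]); c=c@T[:3,:3].T+T[:3,3]
        return c@R.from_rotvec(st["eef_rot"]).as_matrix().T+np.array(st["ee_pos"])
    c=np.stack([x*d,y*d,d],-1)
    return c@att(p["attitude"]).T+np.array(p["xyz"])
def save(n,im): cv2.imwrite("pics/"+n,cv2.cvtColor(im,cv2.COLOR_RGB2BGR))
E
python3 - <<'E'
from h import *
st=monitor.observe(); print({k:np.round(v,3) for k,v in st.items()})
for n in("scene","top"):
    p=optics.snapshot(n); save(n+"1.png",p["frame"]); print(n,p["xyz"],p["attitude"],p["vfov"])
    c=cloud(p)
    for t in("module","socket","fuse_carton","flux_tub","parts_cup"):
        for m in finder.masks_of(t,p)[:4]:
            q=c[m["pixels"]&(p["depth"]>0)]
            print(t,round(m["confidence"],2),np.round(m["bbox"]),np.round(np.median(q,0),3),np.round(np.percentile(q,2,axis=0),3),np.round(np.percentile(q,98,axis=0),3))
E
```

```text
{'time_s': np.float64(0.0), 'q': array([ 1.234,  0.334,  0.04 ,  1.466, -0.013,  1.343, -0.058]), 'joint_vel': array([-0.   ,  0.001, -0.001, -0.001,  0.001,  0.001, -0.   ]), 'effort': array([ 0.0000e+00, -6.5856e+01,  1.3650e+00, -4.0556e+01,  1.7000e-02,
        1.2000e-02, -0.0000e+00]), 'ee_pos': array([ 0.153, -0.631,  0.241]), 'eef_rot': array([-3.118, -0.372,  0.   ]), 'ft_force': array([-0.219, -0.526,  0.203]), 'wrist_torque': array([-0.037,  0.037,  0.008]), 'grip_force': np.float64(0.0), 'opening': np.float64(1.001)}
scene [0.09149996 0.04152206 0.7209771 ] [-1.2038377   2.3961518  -0.91836271] 56.465801221496555
module 0.57 [324. 280.  37.  67.] [ 0.35  -0.248  0.104] [ 0.332 -0.281  0.014] [ 0.378 -0.233  0.154]
socket 0.8 [310. 244.  61.  56.] [ 0.472 -0.309  0.014] [ 0.442 -0.397  0.001] [ 0.515 -0.269  0.058]
fuse_carton 0.73 [264. 227.  28.  32.] [ 0.582 -0.272  0.019] [ 0.564 -0.304  0.003] [ 0.608 -0.244  0.022]
flux_tub 0.8 [296. 212.  17.  18.] [ 0.573 -0.356  0.022] [ 0.557 -0.379  0.004] [ 0.595 -0.34   0.025]
parts_cup 0.82 [331. 205.  24.  24.] [ 0.539 -0.44
[... 396 characters left out ...]
 0.364 -0.431  0.151] [ 0.336 -0.462  0.013] [ 0.393 -0.409  0.156]
socket 0.9 [304. 222.  64.  37.] [ 0.477 -0.334  0.012] [ 0.446 -0.398  0.   ] [ 0.524 -0.271  0.059]
fuse_carton 0.61 [276. 175.  32.  21.] [ 0.586 -0.274  0.02 ] [ 0.565 -0.304  0.   ] [ 0.61  -0.244  0.024]
flux_tub 0.81 [314. 177.  22.  17.] [ 0.577 -0.361  0.023] [ 0.558 -0.38   0.004] [ 0.598 -0.341  0.027]
parts_cup 0.64 [353. 199.  28.  28.] [ 0.539 -0.445  0.008] [ 0.51  -0.467 -0.001] [ 0.561 -0.417  0.03 ]
parts_cup 0.43 [315. 177.  21.  17.] [ 0.578 -0.36   0.023] [ 0.558 -0.38   0.016] [ 0.599 -0.34   0.027]
parts_cup 0.17 [304. 218.  18.  26.] [ 0.48  -0.332  0.118] [ 0.467 -0.351  0.037] [ 0.5   -0.316  0.122]
```

```bash
python3 - <<'E'
from h import *
a=cv2.imread("pics/top1.png")[140:320,220:400]; b=cv2.imread("pics/scene1.png")[180:330,230:380]
cv2.imwrite("pics/crop1.png",np.hstack([cv2.resize(a,(400,400),interpolation=2),cv2.resize(b,(400,400),interpolation=2)]))
p=optics.snapshot("top"); c=cloud(p)
h=(c[...,2]>.109)&(c[...,2]<.13)&(np.hypot(c[...,0]-.48,c[...,1]+.332)<.05)
q=c[h]; print("handle",len(q),cv2.minAreaRect(q[:,:2].astype(np.float32)),q.mean(0))
for lo,hi in((.004,.0155),(.05,.063),(.02,.029)):
    k=(c[...,2]>lo)&(c[...,2]<hi)&(np.hypot(c[...,0]-.48,c[...,1]+.332)<.085); q=c[k]
    print(lo,len(q),cv2.minAreaRect((q[:,:2]*1000).astype(np.float32)),q.mean(0))
E
```

```text
handle 245 ((0.48518750071525574, -0.3337816298007965), (0.0342266671359539, 0.026244206354022026), 7.657773017883301) [ 0.48425201 -0.33368839  0.11874138]
0.004 1029 ((480.9788818359375, -330.64666748046875), (153.64805603027344, 155.93173217773438), 88.6533432006836) [ 0.48030805 -0.33280814  0.01007686]
0.05 150 ((482.18292236328125, -334.27056884765625), (27.920604705810547, 63.78353500366211), 8.636777877807617) [ 0.48353583 -0.33335683  0.05732688]
0.02 143 ((494.0671691894531, -328.7590637207031), (103.62484741210938, 124.56805419921875), 31.3233585357666) [ 0.49356658 -0.3396448   0.02465764]
```

View pics/crop1.png

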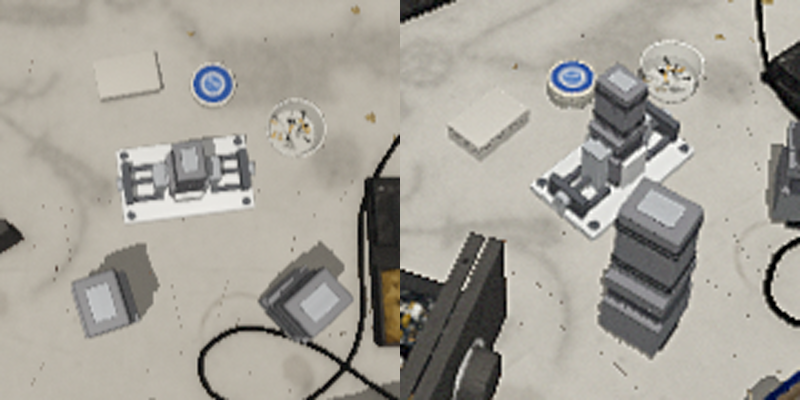

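The candidates in the top picture are (267,276), (306,214) and (360,275). The outer two stand loose with tops at 155 mm. The one at (306,214) is in the socket with its top at 119 mm (10 + 109) and a 34 x 26 handle, so it is the one meant, and the crop confirms it. The socket's yaw is about 8°. Next I check that the path is clear and work out the move.

```bash
cat >> h.py <<'E'
def to(target, yaw):
    "tool-frame shift (mm) and turn (rad) from the present pose to a tool-down pose with tool x at yaw (rad)"
    st=monitor.observe(); A=R.from_rotvec(st["eef_rot"]); c,s=np.cos(yaw),np.sin(yaw)
    B=R.from_matrix(np.array([[c,s,0],[s,-c,0],[0,0,-1]]))
    return np.round(A.inv().apply(np.array(target)-st["ee_pos"])*1000,1), np.round((A.inv()*B).as_rotvec(),4)
E
python3 - <<'E'
from h import *
p=optics.snapshot("scene"); q=optics.snapshot("top")
C=np.vstack([cloud(p)[p["depth"]>0],cloud(q)[q["depth"]>0]])
a=np.array([.153,-.631]);b=np.array([.484,-.333])
t=(C[:,:2]-a)@(b-a)/((b-a)@(b-a)); d=np.linalg.norm(C[:,:2]-a-np.outer(t,b-a),axis=1)
for i in range(-1,12):
    k=(d<.08)&(t>i/10)&(t<(i+1)/10)&(C[:,2]<.7); print(i,k.sum(),k.any() and np.sort(C[k,2])[-5:].round(3))
print(to([.470,-.335,.25],np.radians(8)))
E
```

```text
-1 1319 [0.313 0.314 0.314 0.314 0.315]
0 1026 [0.377 0.377 0.377 0.377 0.378]
1 849 [0.002 0.002 0.002 0.003 0.004]
2 1482 [0.061 0.061 0.061 0.062 0.064]
3 2600 [0.192 0.193 0.193 0.193 0.193]
4 3437 [0.164 0.165 0.165 0.165 0.166]
5 3007 [0.152 0.152 0.152 0.152 0.152]
6 4299 [0.157 0.157 0.157 0.157 0.158]
7 3026 [0.004 0.004 0.005 0.005 0.005]
8 2397 [0.035 0.035 0.035 0.036 0.036]
9 2484 [0.122 0.122 0.122 0.123 0.123]
10 2539 [0.122 0.122 0.122 0.122 0.123]
11 2513 [0.034 0.034 0.035 0.035 0.035]
(array([ 377.9, -213.7,   -7.7]), array([-0.    , -0.    ,  0.0982]))
```

>>> send_rows(
  motion=[
    [[0,0,-35],[0,0,0]],
    [[34.4,-19.4,0],[0,0,0]],
    [[34.4,-19.4,0],[0,0,0]],
    [[34.4,-19.4,0],[0,0,0]],
    [[34.4,-19.4,0],[0,0,0]],
    [[34.4,-19.4,0],[0,0,0]],
    [[34.4,-19.4,0],[0,0,0]],
    [[34.4,-19.4,0],[0,0,0]],
    [[34.4,-19.4,0],[0,0,0]],
    [[34.4,-19.4,0],[0,0,0]],
    [[34.4,-19.4,0],[0,0,0]],
    [[34.4,-19.4,0],[0,0,0.098]],
  ],
  fingers=1.0,
)

```text
time_s: 1.75
ee_pos: [0.4717, -0.3337, 0.2777]
eef_rot: [3.133, 0.221, 0.001]
ft_force: [1.0, -0.5, 0.2]
opening: 0.996
grip_force: 0.0
```

>>> send_rows(
  motion=[
    [[0,0,0],[0,0,0]],
    [[0,0,0],[0,0,0]],
    [[0,0,0],[0,0,0]],
  ],
)

```text
time_s: 2.0
ee_pos: [0.4703, -0.3355, 0.2773]
eef_rot: [3.134, 0.221, -0.001]
ft_force: [-0.2, -1.1, 1.0]
opening: 1.001
grip_force: 0.0
```

```bash
python3 - <<'E'
from h import *
st=monitor.observe(); print(st["ee_pos"],st["eef_rot"])
p=optics.snapshot("wrist"); save("wrist1.png",p["frame"]); c=cloud(p,st); print(p["vfov"],np.round(p["hand_eye"],3))
near=np.hypot(c[...,0]-.484,c[...,1]+.333)<.08
for lo,hi in((.112,.125),(.052,.062),(.006,.0135)):
    k=near&(c[...,2]>lo)&(c[...,2]<hi)&(p["depth"]>0); q=c[k]
    print(lo,len(q),cv2.minAreaRect((q[:,:2]*1000).astype(np.float32)) if len(q) else 0,q.mean(0))
for m in finder.masks_of("module",p)[:3]: print(m["confidence"],m["bbox"],np.median(c[m["pixels"]],0))
E
```

```text
[ 0.4702948  -0.33551902  0.27727908] [ 3.13352433e+00  2.20895383e-01 -7.11428910e-04]
65.70646984690485 [[-0.    -0.947 -0.322  0.082]
 [ 1.    -0.     0.    -0.001]
 [-0.    -0.322  0.947 -0.131]
 [ 0.     0.     0.     1.   ]]
0.112 1025 ((485.3600769042969, -333.19708251953125), (33.55720520019531, 25.996198654174805), 8.469449996948242) [ 0.4860219 -0.3332473  0.1179392]
0.052 497 ((488.3909912109375, -333.55084228515625), (28.02667808532715, 63.015010833740234), 8.116378784179688) [ 0.48748111 -0.33455003  0.05655155]
0.006 2816 ((485.3863830566406, -333.8623046875), (74.0125961303711, 129.94390869140625), 8.051132202148438) [ 0.49276022 -0.33270428  0.00906671]
0.85 [346.9, 288.2, 57.0, 106.3] [ 0.37437488 -0.42628964  0.10199888]
0.79 [277.2, 170.7, 31.5, 52.4] [ 0.49141931 -0.33272357  0.1173599 ]
0.68 [202.1, 269.9, 58.9, 96.2] [ 0.37807169 -0.27131463  0.09654973]
```

View pics/wrist1.png

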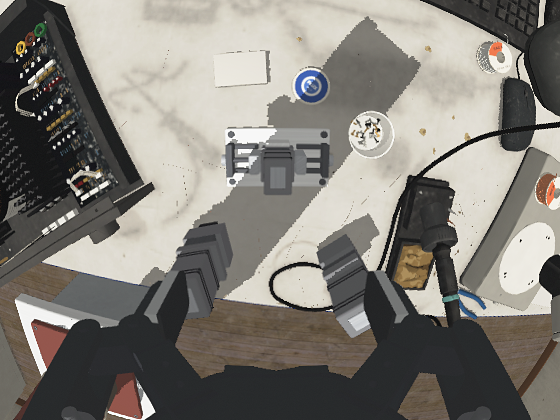

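The wrist view shows the socket at (277,158), upright with the module's handle at (277,171). The plate fit comes out at 74 x 130 mm with its centre at (0.4854, -0.3338) and yaw 8.1°, and the tool is already at 8.1°. The two tall look-alikes are at (202,270) and (347,288). I'll descend over the handle.

```bash
python3 -c "
from h import *
print(to([.4854,-.3335,.090],np.radians(8.1)))"
```

```text
(array([ 16.2,  -0.9, 187.3]), array([ 0.0004,  0.0004, -0.0032]))
```

>>> send_rows(
  motion=[
    [[16,0,0],[0,0,0]],
    [[0,0,30],[0,0,0]],
    [[0,0,30],[0,0,0]],
    [[0,0,30],[0,0,0]],
    [[0,0,30],[0,0,0]],
    [[0,0,25],[0,0,0]],
    [[0,0,15],[0,0,0]],
    [[0,0,0],[0,0,0]],
    [[0,0,0],[0,0,0]],
  ],
)

```text
time_s: 2.85
ee_pos: [0.4854, -0.3338, 0.1171]
eef_rot: [-3.133, -0.217, 0.002]
ft_force: [0.1, -0.3, 1.1]
opening: 1.0
grip_force: 0.0
```

```bash
python3 - <<'E'
from h import *
print(to([.4854,-.3335,.090],np.radians(8.1)))
st=monitor.observe();p=optics.snapshot("wrist"); save("wrist2.png",p["frame"]); c=cloud(p,st)
k=(np.hypot(c[...,0]-.4854,c[...,1]+.3335)<.03)&(c[...,2]>.112)&(c[...,2]<.125)&(p["depth"]>0); q=c[k]
print(len(q),cv2.minAreaRect((q[:,:2]*1000).astype(np.float32)),q.mean(0))
E
```

```text
(array([ 0.1, -0.3, 27.1]), array([-0.0007,  0.0012, -0.0032]))
3498 ((485.56610107421875, -333.6186218261719), (34.35992431640625, 26.138566970825195), 7.683764934539795) [ 0.48796969 -0.33321806  0.11781807]
```

View pics/wrist2.png

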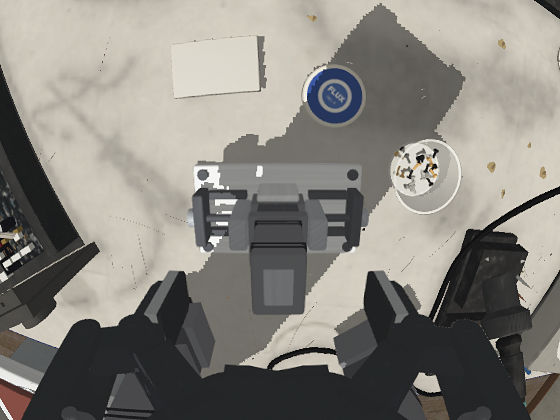

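The handle, at (278,280), is centred between the pads. Descend and grip.

>>> send_rows(
  motion=[
    [[0,0,15],[0,0,0]],
    [[0,0,12],[0,0,0]],
    [[0,0,0],[0,0,0]],
    [[0,0,0],[0,0,0]],
  ],
)

```text
time_s: 3.23
ee_pos: [0.4862, -0.333, 0.0905]
eef_rot: [-3.134, -0.219, 0.001]
ft_force: [0.1, 0.1, 0.9]
opening: 1.002
grip_force: 0.0
```

>>> send_rows(
  motion=[
    [[0,0,0],[0,0,0]],
    [[0,0,0],[0,0,0]],
    [[0,0,0],[0,0,0]],
    [[0,0,0],[0,0,0]],
    [[0,0,0],[0,0,0]],
    [[0,0,0],[0,0,0]],
    [[0,0,0],[0,0,0]],
    [[0,0,0],[0,0,0]],
  ],
  fingers=0.0,
  force=60,
)

```text
time_s: 3.9
ee_pos: [0.4867, -0.3335, 0.0908]
eef_rot: [3.133, 0.219, 0.001]
ft_force: [0.5, -1.8, 2.5]
opening: 0.302
grip_force: 59.1
```

```bash
python3 - <<'E'
from h import *
st=monitor.observe(); print({k:np.round(st[k],4) for k in("time_s","ee_pos","eef_rot","ft_force","wrist_torque","grip_force","opening")})
print(to([.4854,-.3338,.090],np.radians(8.1)))
# tilt rows: pivot = foot edge, tool y=-socket y. pose of TCP (upright) rel. foot centre: (0,0,zt)
zt=st["ee_pos"][2]-.010
def pose(th,lift=0): # th>0: top towards +y(socket); 
    s=np.sign(th) or 1; t=abs(th); P=np.array([s*9,0.]) 
    v=np.array([-s*9, zt*1000]); # in (y,z)
    y=P[0]+v[0]*np.cos(t)+s*v[1]*np.sin(t); z=-s*v[0]*np.sin(t)+v[1]*np.cos(t)
    return y,z
def tool_rows(ths):
    out=[]
    for a,b in zip(ths[:-1],ths[1:]):
        (y0,z0),(y1,z1)=pose(a),pose(b); dy,dz=y1-y0,z1-z0
        # socket frame tilt th to +y: rot about socket x by -th; tool axes: y_t=-(cos,-sin), z_t=-(sin,cos)
        out.append((round(-(dy*np.cos(a)-dz*np.sin(a)),2),round(-(dy*np.sin(a)+dz*np.cos(a)),2)))
    return out
d=np.radians
print(tool_rows(d([0,1.583,3.167,4.75,6.333,7.917,9.5])), tool_rows(d([9.5,6.333,3.167,0])), tool_rows(d([0,-1.583,-3.167,-4.75,-6.333,-7.917,-9.5])), tool_rows(d([-9.5,-6.333,-3.167,0])),d(1.5833))
E
```

```text
{'time_s': np.float64(3.9), 'ee_pos': array([ 0.4867, -0.3335,  0.0908]), 'eef_rot': array([3.1331e+00, 2.1890e-01, 1.1000e-03]), 'ft_force': array([ 0.5325, -1.8047,  2.4898]), 'wrist_torque': array([-0.5531, -0.1045,  0.0128]), 'grip_force': np.float64(59.1183), 'opening': np.float64(0.3015)}
(array([-1.3,  0.2,  0.8]), array([ 0.0009, -0.0007, -0.0019]))
[(np.float64(-2.23), np.float64(-0.22)), (np.float64(-2.24), np.float64(-0.22)), (np.float64(-2.23), np.float64(-0.22)), (np.float64(-2.23), np.float64(-0.22)), (np.float64(-2.24), np.float64(-0.22)), (np.float64(-2.23), np.float64(-0.22))] [(np.float64(4.45), np.float64(0.62)), (np.float64(4.45), np.float64(0.62)), (np.float64(4.45), np.float64(0.62))] [(np.float64(2.23), np.float64(-0.22)), (np.float64(2.24), np.float64(-0.22)), (np.float64(2.23), np.float64(-0.22)), (np.float64(2.23), np.float64(-0.22)), (np.float64(2.24), np.float64(-0.22)), (np.float64(2.23), np.float64(-0.22))] [(np.float64(-4.45), np.float64(0.62)), (np.float64(-4.45), np.float64(0.62)), (np.float64(-4.45), np.float64(0.62))] 0.027633798046826218
```

>>> send_rows(
  motion=[
    [[0,-2.23,-0.22],[-0.0276,0,0]],
    [[0,-2.23,-0.22],[-0.0276,0,0]],
    [[0,-2.23,-0.22],[-0.0276,0,0]],
    [[0,-2.23,-0.22],[-0.0276,0,0]],
    [[0,-2.23,-0.22],[-0.0276,0,0]],
    [[0,-2.23,-0.22],[-0.0276,0,0]],
    [[0,0,0],[0,0,0]],
    [[0,0,0],[0,0,0]],
    [[0,0,0],[0,0,0]],
  ],
)

```text
time_s: 4.65
ee_pos: [0.4846, -0.3199, 0.0909]
eef_rot: [2.969, 0.208, 0.017]
ft_force: [0.1, -1.9, 2.8]
opening: 0.3
grip_force: 59.6
```

```bash
cat >> h.py <<'E'
def jaws():
    "outer extent of the jaw tops along the socket's y, mm, and tool tilt about socket x, deg"
    st=monitor.observe(); u=np.array([-np.sin(np.radians(8.1)),np.cos(np.radians(8.1)),0])
    z=R.from_rotvec(st["eef_rot"]).apply([0,0,-1]); v=np.array([u[1],-u[0],0])
    print("tilt y %.2f x %.2f"%(np.degrees(np.arcsin(z@u)),np.degrees(np.arcsin(z@v))),{k:np.round(st[k],4) for k in("time_s","ee_pos","ft_force","wrist_torque","grip_force","opening")})
    p=optics.snapshot("wrist"); c=cloud(p,st)
    for n,pp,cc in(("wrist",p,c),)+tuple((k,q,cloud(q)) for k in("top","scene") for q in [optics.snapshot(k)]):
        d=cc-np.array([.4854,-.3338,0]); Y=d@u; X=d@v
        k=(cc[...,2]>.052)&(cc[...,2]<.062)&(abs(X)<.013)&(abs(Y)<.046)&(pp["depth"]>0)
        for s in(1,-1):
            m=k&(s*Y>.02); print(n,s,m.sum(), np.round(np.percentile(s*Y[m]*1000,[2,50,98]),1) if m.sum()>3 else "")
    return p
E
python3 - <<'E'
from h import *
save("wrist3.png",jaws()["frame"])
E
```

```text
tilt y 9.47 x 0.01 {'time_s': np.float64(4.65), 'ee_pos': array([ 0.4846, -0.3199,  0.0909]), 'ft_force': array([ 0.1218, -1.9061,  2.8291]), 'wrist_torque': array([-0.5091, -0.0329, -0.061 ]), 'grip_force': np.float64(59.6421), 'opening': np.float64(0.2999)}
wrist 1 572 [28.3 34.8 39.8]
wrist -1 636 [20.1 25.1 30.8]
top 1 0 
top -1 33 [20.5 26.7 31.8]
scene 1 67 [24.8 32.9 39.1]
scene -1 33 [20.8 27.  30.7]
```

View pics/wrist3.png

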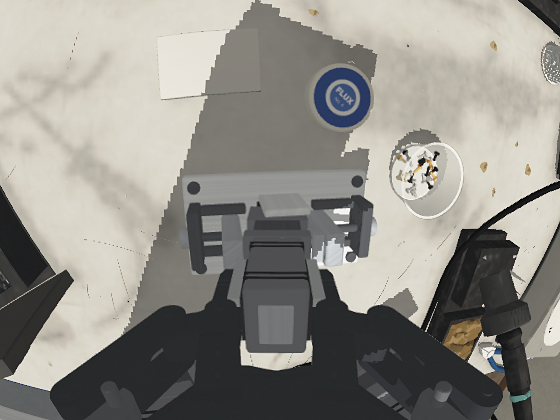

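The module at (276,310) leans towards the left jaw, which has moved out to (222,235). Its outer face went from about 31.5 to 39 mm, while the right jaw at (325,240) hasn't moved. Back upright, then over to the right.

>>> send_rows(
  motion=[
    [[0,4.45,0.62],[0.0552,0,0]],
    [[0,4.45,0.62],[0.0552,0,0]],
    [[0,4.45,0.62],[0.0552,0,0]],
    [[0,0,0],[0,0,0]],
    [[0,2.23,-0.22],[0.0276,0,0]],
    [[0,2.23,-0.22],[0.0276,0,0]],
    [[0,2.23,-0.22],[0.0276,0,0]],
    [[0,2.23,-0.22],[0.0276,0,0]],
    [[0,2.23,-0.22],[0.0276,0,0]],
    [[0,2.23,-0.22],[0.0276,0,0]],
    [[0,0,0],[0,0,0]],
    [[0,0,0],[0,0,0]],
  ],
)

```text
time_s: 5.8
ee_pos: [0.4886, -0.3463, 0.0908]
eef_rot: [-2.967, -0.207, 0.017]
ft_force: [0.5, 0.6, 6.7]
opening: 0.297
grip_force: 60.8
```

```bash
python3 -c "
from h import *
jaws()"
```

```text
tilt y -9.64 x -0.03 {'time_s': np.float64(5.8), 'ee_pos': array([ 0.4886, -0.3463,  0.0908]), 'ft_force': array([0.5179, 0.644 , 6.6886]), 'wrist_torque': array([ 0.3099,  0.0205, -0.0182]), 'grip_force': np.float64(60.8156), 'opening': np.float64(0.2968)}
wrist 1 786 [22.9 31.6 38.8]
wrist -1 554 [25.4 31.5 36.4]
top 1 16 [32.8 37.1 39.4]
top -1 0 
scene 1 60 [22.2 33.1 39.1]
scene -1 3
```

The right jaw is out about 5.5 mm, so I'll go slightly further for margin and then return upright.

>>> send_rows(
  motion=[
    [[0,1.0,-0.2],[0.0105,0,0]],
    [[0,1.0,-0.2],[0.0105,0,0]],
    [[0,0,0],[0,0,0]],
    [[0,0,0],[0,0,0]],
    [[0,0,0],[0,0,0]],
  ],
)

```text
time_s: 6.37
ee_pos: [0.4887, -0.3479, 0.0907]
eef_rot: [-2.946, -0.206, 0.019]
ft_force: [0.8, 1.3, 5.6]
opening: 0.297
grip_force: 60.6
```

>>> send_rows(
  motion=[
    [[0,-2.0,0.4],[-0.021,0,0]],
    [[0,-4.45,0.62],[-0.0552,0,0]],
    [[0,-4.45,0.62],[-0.0552,0,0]],
    [[0,-4.45,0.62],[-0.0552,0,0]],
    [[0,0,0],[0,0,0]],
    [[0,0,0],[0,0,0]],
    [[0,0,0],[0,0,0]],
  ],
)

```text
time_s: 6.95
ee_pos: [0.4865, -0.333, 0.0906]
eef_rot: [-3.133, -0.219, 0.0]
ft_force: [-0.5, 0.4, 7.3]
opening: 0.295
grip_force: 61.6
```

```bash
python3 -c "
from h import *
p=jaws(); save('wrist4.png',p['frame'])
print(to([.4854,-.3338,.090],np.radians(8.1)))"
```

```text
tilt y -0.08 x 0.00 {'time_s': np.float64(6.95), 'ee_pos': array([ 0.4865, -0.333 ,  0.0906]), 'ft_force': array([-0.5061,  0.4419,  7.2905]), 'wrist_torque': array([0.4462, 0.14  , 0.0311]), 'grip_force': np.float64(61.6099), 'opening': np.float64(0.2949)}
wrist 1 817 [23.3 32.6 39.1]
wrist -1 816 [21.4 30.2 36.7]
top 1 0 
top -1 0 
scene 1 64 [22.  34.1 38.9]
scene -1 22 [26.6 32.6 37.6]
(array([-1.2,  0.6,  0.6]), array([-0.002 ,  0.0001, -0.0024]))
```

View pics/wrist4.png

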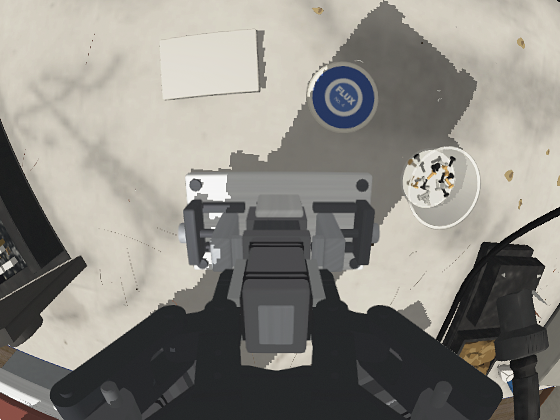

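Both jaws stand clear of the module, at (225,235) and (330,235), with outer faces at about 39 mm left and 37 mm right against 31.5 mm at the start. Lift gently, watching the force.

>>> send_rows(
  motion=[
    [[0,0,-2],[0,0,0]],
    [[0,0,-2],[0,0,0]],
    [[0,0,-2],[0,0,0]],
    [[0,0,-2],[0,0,0]],
    [[0,0,-2],[0,0,0]],
    [[0,0,0],[0,0,0]],
  ],
)

```text
time_s: 7.6
ee_pos: [0.4865, -0.333, 0.1007]
eef_rot: [-3.134, -0.219, -0.0]
ft_force: [-0.1, -0.2, -2.2]
opening: 0.302
grip_force: 60.4
```

It has risen 10 mm carrying only its own weight, so it is free. I'll continue 64 mm straight up.

>>> send_rows(
  motion=[
    [[0,0,-6],[0,0,0]],
    [[0,0,-7],[0,0,0]],
    [[0,0,-7],[0,0,0]],
    [[0,0,-8],[0,0,0]],
    [[0,0,-8],[0,0,0]],
    [[0,0,-8],[0,0,0]],
    [[0,0,-8],[0,0,0]],
    [[0,0,-7],[0,0,0]],
    [[0,0,-5],[0,0,0]],
    [[0,0,0],[0,0,0]],
    [[0,0,0],[0,0,0]],
    [[0,0,0],[0,0,0]],
  ],
)

```text
time_s: 8.6
ee_pos: [0.4862, -0.3328, 0.1639]
eef_rot: [-3.133, -0.219, 0.001]
ft_force: [0.6, 0.5, -2.5]
opening: 0.293
grip_force: 60.4
```

```bash
python3 - <<'E'
from h import *
jaws(); p=optics.snapshot("scene"); save("scene5.png",cv2.resize(p["frame"][150:300,220:420],(800,600),interpolation=2)); c=cloud(p)
for t in("module","fuse_carton","flux_tub","parts_cup"):
    for m in finder.masks_of(t,p)[:3]:
        q=c[m["pixels"]]; print(t,round(m["confidence"],2),np.round(m["bbox"]),np.round(np.median(q,0),3),np.round(np.percentile(q,[2,98],axis=0),3).tolist())
d=c-np.array([.4865,-.333,0]); k=(np.hypot(d[...,0],d[...,1])<.03)&(c[...,2]>.065)&(c[...,2]<.2); print("lowest",np.percentile(c[k][:,2],[0,1,3]))
E
```

```text
tilt y -0.03 x 0.03 {'time_s': np.float64(8.6), 'ee_pos': array([ 0.4862, -0.3328,  0.1639]), 'ft_force': array([ 0.5827,  0.4846, -2.4645]), 'wrist_torque': array([ 0.026 ,  0.0045, -0.0017]), 'grip_force': np.float64(60.4258), 'opening': np.float64(0.2934)}
wrist 1 426 [25.6 33.  39.1]
wrist -1 462 [22.2 30.2 36.7]
top 1 0 
top -1 0 
scene 1 59 [22.4 33.1 38.6]
scene -1 31 [21.5 30.2 37.5]
module 0.94 [314. 206.  25.  43.] [ 0.47  -0.325  0.134] [[0.465, -0.414, 0.011], [0.545, -0.314, 0.193]]
module 0.89 [325. 280.  38.  68.] [ 0.35  -0.248  0.106] [[0.332, -0.282, 0.015], [0.38, -0.232, 0.154]]
module 0.8 [389. 234.  35.  64.] [ 0.354 -0.426  0.094] [[0.332, -0.459, 0.008], [0.392, -0.408, 0.154]]
fuse_carton 0.57 [264. 228.  30.  30.] [ 0.583 -0.272  0.019] [[0.563, -0.304, 0.005], [0.608, -0.243, 0.022]]
fuse_carton 0.37 [294. 213.  20.  13.] [ 0.573 -0.356  0.022] [[0.555, -0.378, 0.003], [0.596, -0.34, 0.025]]
flux_tub 0.58 [295. 213.  20.  16.] [ 0.573 -0.355  0.022] [[0.555, -0.376, 0.003], [0.595, -0.339, 0.025]]
flux_tub 0.37 [334. 206.  17.  22.] [ 0.536 -0.451  0.013] [[0.506, -0.469, 0.0], [0.56, -0.415, 0.029]]
parts_cup 0.57 [334. 205.  18.  26.] [ 0.535 -0.451  0.012] [[0.507, -0.469, 0.0], [0.56, -0.417, 0.029]]
lowest [0.08311674 0.08672787 0.09203021]
```

View pics/scene5.png

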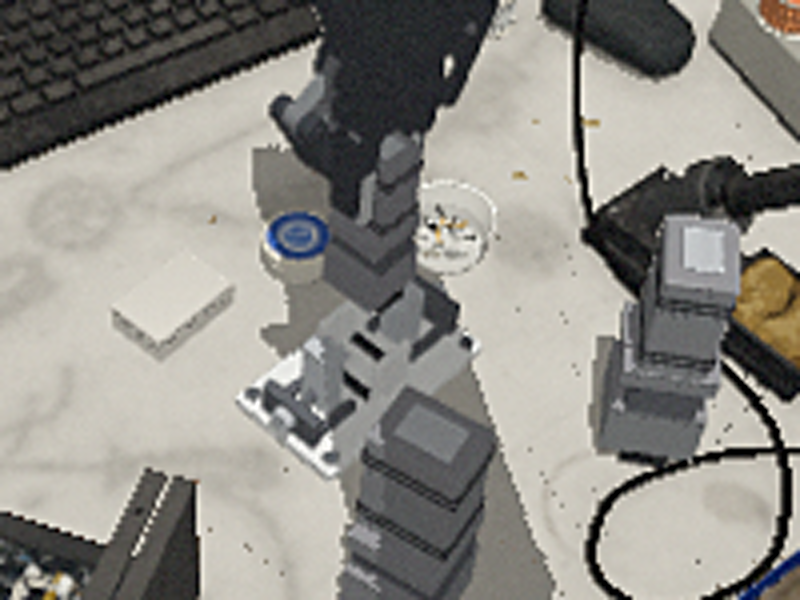

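The module at (375,230) hangs upright above the empty socket. Its foot is at about 83 mm, 25 mm above the jaw tops. Carton, tub and cup are where they were. Settle and hand in.

>>> send_rows(
  motion=[
    [[0,0,0],[0,0,0]],
    [[0,0,0],[0,0,0]],
    [[0,0,0],[0,0,0]],
    [[0,0,0],[0,0,0]],
    [[0,0,0],[0,0,0]],
    [[0,0,0],[0,0,0]],
  ],
)

```text
time_s: 9.5
ee_pos: [0.4864, -0.3329, 0.1644]
eef_rot: [-3.134, -0.219, -0.0]
ft_force: [0.5, -0.4, -2.0]
opening: 0.302
grip_force: 60.4
```

```bash
python3 -c "
from h import *
print(job.job_done())"
```

```text
the job is handed in; nothing more can be done
None
```

I rocked the module left then right until both jaws were pushed back, lifted it straight out, and handed in with it held still and upright, its foot about 25 mm above the jaw tops and the carton, tub and cup unmoved.

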